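# Unlock and open the medicine box

### The job

Take the flat-bladed key off its hook on the key stand, push it fully home in the lock of the medicine box and turn it clockwise to its stop to free the catch. Leave the key turned in the lock and swing the lid up until it stands nearly upright. Leave the other key on its hook and do not disturb the other things on the table.

Things in the scene. Friction and masses are not known exactly. Their poses are not given: they have to be found in the camera images.
- med_box: Lockable medicine box of grey sheet steel, fixed: 160 mm deep (x), 240 wide (y), 80 high. Origin: centre of its underside; front looks along its own -x, z up. The front 56 mm of the top is a fixed deck with an embossed cross on the right and the lock on the left; behind it lies the lid, flush, hinged along the back edge.
- lock_mouth (a point): Centre of the lock's mouth, on top of the round steel rosette (46 mm across, 3 mm above the deck). Axes as med_box. Straight down: a round opening, 25 mm in diameter for 3 mm, then 20 mm. From 6.5 to 11.5 mm depth two fixed wards leave a bow-tie opening that lets the blade's width through only within about 0.5 rad of the box's y axis.
- plug_face (a point): Point on the lock's axis 12 mm below lock_mouth, axes as med_box: level of the turning plug's face, with a slot 6.6 x 18 mm. The plug has play: its slot stands anywhere within 0.42 rad either way of the box's y axis. This angle is not measured: press the key's tip on the plug with a few newtons and feel for the angle at which it drops in.
- lock_home (a point): Point on the lock's axis 32 mm below lock_mouth: the key's tip when fully home, its collar on the rosette. Over the last 7.5 mm a spring pushes back, 2.5 rising to 6.5 N. Only deeper than 29.5 mm is the blade clear of the wards. It then turns clockwise from above (0.05 N m plus friction) to a stop 1.2 rad from the box's y; lid free from about 0.9 rad.
- flat_key: The box's key, steel, 96 mm long, about 60 g. Origin: middle of the tip; z up to the bow, y across the flat, x through the thickness; a half turn about z is the same. Blade 16 (y) x 5 (x) mm, 18 long, its last 3 mm 13 wide; round 7 mm shank; collar 28 mm across, underside 32 mm above the tip. Hangs blade down on either hook, its x along the stand's x. Once turned, the wards keep it in the lock.
- key_bow (a point): Middle of the flat key's grey plastic bow, on its axis 72 mm above the tip, axes as flat_key. The bow is a rounded rectangle 40 mm wide (y), 12 mm thick (x), from 50 to 96 mm above the tip, with an eye 20 mm wide from 66 to 88 mm. Can be pinched across its 40 mm width.
- square_key: Another key, not for this lock: square 11 mm steel end, round shank, ring-shaped grey bow 41 mm across; 96 mm long. Origin at the middle of its lower end, z up to the bow. It hangs on the other hook.
- key_stand: Wooden key stand, fixed. Foot 85 x 190 x 14 mm; upright board 180 mm wide, its front face at x = 25 mm, its top 164 mm high. Origin: centre of the foot's underside; front looks along its own -x. Two 5 mm steel hooks at y = +48 and -48 mm: keys hang at x = -3.5 mm on the level part, axis 146 mm high; the end at x = -20 mm turns up to 154 mm. To free a key lift it 12 mm and draw it 35 mm along -x.
- lid (a joint): Angle of the lid: 0 shut, 1.7 fully open (past upright). It swings up and back about the back edge; its hinge is stiff (about 0.28 N m, lid 0.3 kg), so it stays where it is left. While locked it lifts only 1 to 2 mm at the front.
- lid_handle (a point): Middle of the lid's bar handle: 9 mm round steel bar, straight for 60 mm along the box's y, its axis 28 mm above the lid's top face, 78 mm in front of the hinge line and 30 mm above it when shut. Moves with the lid.
- lid_hinge (a point): Point on the lid's hinge line, which runs along the box's y, 2 mm below the top of the box at its back edge.
- salt_shaker: Salt shaker, 44 mm across, 90 mm high, standing. Bystander; origin at the centre of its underside.
- tablet_strip: Blister strip, 42 x 95 x 5 mm, lying. Bystander; origin at the centre of its underside.
Things that resemble listed ones, but are neither listed nor needed, are in the scene too. Of the things shaped like the flat_key, the steel one is meant.

How it is judged:
On the way, in this order (a step that is already met when the one before it is completed fails the run):
1. the flat key is fully home in the lock, not yet turned (tip at least 29 mm below the rosette, on its axis) (horizontal distance between flat_key and lock_mouth below 0.005 m and z of flat_key in the frame of lock_mouth below -0.029 m and angle between flat_key's own z axis and vertical below 0.15 rad and angle between the y axis of flat_key and the y axis of med_box, either way round below 0.85 rad), for 0.05 s.
2. the key is turned clockwise to its stop, at least 0.95 rad from the box's y axis (horizontal distance between flat_key and lock_mouth below 0.005 m and z of flat_key in the frame of lock_mouth below -0.026 m and angle between the y axis of flat_key and the y axis of med_box, either way round above 0.95 rad), for 0.1 s.
At the end, for the whole second after the job is handed in: The lid stands open by more than 1.1 rad (63 degrees) and at rest; the flat key is still in the lock, on its axis within 5 mm, tip at least 25 mm deep and turned at least 0.85 rad; the other key still hangs where it was, within 30 mm (value of joint lid above 1.1 rad and velocity of joint lid between -0.05 and 0.05 rad/s and horizontal distance between flat_key and lock_mouth below 0.005 m and z of flat_key in the frame of lock_mouth below -0.025 m and angle between the y axis of flat_key and the y axis of med_box, either way round above 0.85 rad and linear speed of flat_key below 0.02 m/s and distance of square_key from where it was at the start of the episode below 0.03 m); the robot touches nothing.
It fails at once if the other key is knocked off its hook or carried away (moved over 60 mm) (distance of square_key from where it was at the start of the episode above 0.06 m).
It fails at once if a bystander (salt shaker or tablet strip) is moved more than 40 mm (distance of any of salt_shaker, tablet_strip from where it was at the start of the episode above 0.04 m).
It also fails if it takes over 58 s, if anything falls off the work surface, if the arm or the gripper's body presses on something with over 40 N, if the wrist force passes 120 N, or if a joint passes its speed limit or range.

### The arm

A 7-joint arm with a two-finger parallel gripper is mounted at the origin on the work surface; the furniture and walls round the work are solid. World frame = base frame: x ahead of the robot, y to its left, z up, the work surface at z = 0. Lengths are in m, angles in rad, forces in N, time in s.
With the tool pointing down it reaches from about 0.4 to 0.85 m from the base axis. Payload 4.5 kg.
Tool frame: the origin (TCP) lies midway between the tips of the shut fingers; the grasp point (between the pads) lies r.grip_point_offset behind it (r.grip_point_offset is the distance from the TCP to the grasp point, in m); z points along the fingers, y is the line along which they close (so a half turn about z gives the same grasp; the last joint's range is limited). The gripper opens to 88 mm and grips with 3 to 60 N. Pads are 18 mm wide; open, the fingers measure 123 mm over their backs; the gripper's body (75 mm by 187 mm) begins 45 mm behind the grasp point.
Start: joints at [-1.237, 0.689, -0.195, 1.565, 0.157, 0.902, -0.215], TCP at [0.185, 0.597, 0.239] pointing down, gripper open.
Joint ranges: [-3.01, 3.01], [-0.46, 2.08], [-1.47, 1.51], [0.13, 2.56], [-1, 4.14], [0.04, 2.09], [-2.66, 2.66]. Speed limits (rad/s): [2.57, 2.57, 3.14, 3.14, 3.14, 3.14, 3.14].

### API

Orientations are given as a unit quaternion [x, y, z, w].
In Python, from plant import r gives the robot as it stands.
- The arm moves only by the shell command python3 -m jog 'ROWS' [FORCE]. ROWS is JSON, a list of rows, each an object of numbers: "wx", "wy", "wz": the turn, a rotation vector about the world's x, y, z as a fraction of full scale; "dx", "dy", "dz": the shift along the world's x, y, z as a fraction of full scale; "hand": the closure, from 0 (fully open) to 1 (shut). In form: [{"wx": .., "wy": .., "wz": .., "dx": .., "dy": .., "dz": .., "hand": ..}, ...]. A call has 1 to 5 rows; each row shifts and turns the commanded pose from where the row before left it; what a row does not reach is not made up. Full scale, the value 1, is 0.25 m for a shift and 2 rad for a turn. A row lasts 1/12 s, in which the tool goes at most 41.7 mm and 7.16 degrees, less where a joint would pass 70% of its speed; a pose out of reach is approached as far as the arm can. A call with a number of a shift or a turn outside -1 to 1 is refused whole. A call with a gripper value outside its range is refused whole. The fingers move at their own pace and stop on an object; FORCE is the grip in N (left out, the last holds). Time passes only in rows, so rows that do not move let the fingers close. It gives the time, the measured TCP pose, the force, the opening and the grip force at its end, in the units of the state.
- r.get_state(): the state, without advancing time (a new reading comes with each control period).
- r.snapshot(name): name is "scene" or "top" or "wrist"; returns the picture (480x640x3 uint8, red, green, blue); there is no depth.
- r.camera_info(name): a dict with "mtx" (3x3 intrinsics, pixels), "k1" (the pictures are not rectified: a ray, as slopes to the right and down, at radius r is drawn at 1 + k1 r^2 times it, then the intrinsics apply), "R" (3x3) and "t" (3): a world point X has camera coordinates R X + t. Camera axes: x right, y down, z forward; pixel columns grow to the right and rows downward; lengths in m; the calibration is good to about 2 mm. A picture is of the moment at which its call begins: read the wrist's pose just before it. camera_info takes no time and is no camera call; for the wrist camera it gives the pose at the moment of the call.
- r.finish_job(): hands the job in; it is judged then, once.
Trained networks look in the newest picture that a camera, given by its name, has taken for a name from the list of things; names that differ only in an ending like _2 or _b are one class to them, and where a whole thing is asked for, a point or a joint stands for the part that bears it (a point fixed in the world has none). Each returns a list of dicts, best first, with "p" (0 to 1); they miss things now and then, are a little off and sometimes report something else, mostly with a low value. They report only what shows in the picture. A call takes as long as a camera call. They do not tell look-alikes from the thing itself.
- r.search_frame(camera, query): "bbox" ([left, top, right, bottom] in pixels, round what is visible of it).
- r.masks_of(camera, query): "region" (480x640 bool, what is visible of it) and "bbox" ([left, top, right, bottom] in pixels, round what is visible of it).
The state is a dict: "clock": time; "q": joint angles; "qd": joint speeds; "joint_torque": joint torques, N m; "tool_pos": TCP position; "eef_rot": TCP orientation; "contact_force": force on the tool from outside, world axes, zero at the start; "moment": the same for the moment, N m; "opening": opening from 0.0 (shut) to 1.0 (fully open); "finger_force": force on a finger pad.
Only numpy, scipy, OpenCV 4.12 (cv2) and the standard library are available. Lean on these libraries where they do the work, as an engineer would, in place of code of your own. Each camera call takes 0.05 s, during which the arm holds its last target. There are 200 camera calls.

## Working session

There is one attempt and no reset: what is moved stays moved. The work goes in short steps, Python scripts to look and compute and a shell command to move; the robot and the scene stay as the last step left them, time stands still between calls to the robot, and variables do not carry over. Pictures are saved under pics/ and viewed, at most 10 in all, crops included, and the job is handed in when it is done.

```bash
mkdir -p pics; ls
python3 - <<'E'
from plant import r
import cv2,numpy as np
s=r.get_state();print({k:np.round(v,3).tolist() for k,v in s.items()},r.grip_point_offset)
a=r.snapshot("scene");b=r.snapshot("top")
cv2.imwrite("pics/scene.png",a[:,:,::-1]);cv2.imwrite("pics/top.png",b[:,:,::-1])
for c in("scene","top"):
    i=r.camera_info(c);print(c,np.round(i["mtx"],1).tolist(),i["k1"],np.round(i["R"],3).tolist(),np.round(i["t"],3).tolist())
    for n in("flat_key","square_key","med_box","key_stand","lid_handle","salt_shaker","tablet_strip"):
        print(n,[(np.round(d["bbox"]).tolist(),round(d["p"],2)) for d in r.search_frame(c,n)])
E
```

```text
pics
{'clock': 0.0, 'q': [-1.237, 0.69, -0.195, 1.566, 0.157, 0.902, -0.215], 'qd': [-0.003, 0.0, -0.001, -0.001, 0.0, 0.0, -0.001], 'joint_torque': [0.001, -52.756, -1.267, -15.343, -0.053, 0.007, 0.0], 'tool_pos': [0.184, 0.596, 0.238], 'eef_rot': [0.149, 0.989, -0.001, -0.0], 'contact_force': [-0.334, -0.895, 0.201], 'moment': [-0.009, 0.047, -0.022], 'finger_force': 0.0, 'opening': 0.999} 0.0187
scene [[550.7, 0.0, 317.5], [0.0, 550.7, 239.4], [0.0, 0.0, 1.0]] -0.005327058670916235 [[0.809, -0.587, -0.02], [-0.318, -0.409, -0.855], [0.494, 0.698, -0.518]] [-0.275, 0.305, 0.892]
flat_key [([329.0, 254.0, 340.0, 294.0], 0.91), ([350.0, 321.0, 366.0, 370.0], 0.61)]
square_key [([391.0, 260.0, 399.0, 299.0], 0.67)]
med_box [([236.0, 202.0, 354.0, 287.0], 0.66)]
key_stand [([410.0, 282.0, 429.0, 330.0], 0.61), ([370.0, 243.0, 454.0, 379.0], 0.59)]
lid_handle [([263.0, 202.0, 352.0, 253.0], 0.84), ([413.0, 283.0, 429.0, 334.0], 0.36)]
salt_shaker [([255.0, 190.0, 272.0, 212.0], 0.72)]
tablet_strip [([302.0, 314.0, 346.0, 351.0], 0.93), ([261.0, 199.0, 351.0, 253.0], 0.51), ([256.0, 186.0, 273.0, 215.0], 0.4)]
top [[489.5, 0.0, 322.7], [0.0, 489.5, 243.6], [0.0, 0.0, 1.0]] 0.036296920829421105 [[-0.027, -1.0, -0.016], [-0.997, 0.028, -0.078], [0.079, 0.014, -0.997]] [0.177, 0.461, 1.17]
flat_key [([342.0, 238.0, 358.0, 256.0], 0.65), ([452.0, 235.0, 474.0, 248.0], 0.63), ([427.0, 283.0, 447.0, 296.0], 0.58)]
square_key []
med_box [([223.0, 204.0, 326.0, 275.0], 0.68)]
key_stand [([387.0, 204.0, 489.0, 261.0], 0.87)]
lid_handle [([220.0, 208.0, 323.0, 251.0], 0.86), ([450.0, 234.0, 471.0, 247.0], 0.25)]
salt_shaker [([176.0, 219.0, 199.0, 239.0], 0.53)]
tablet_strip [([363.0, 276.0, 404.0, 296.0], 0.94), ([454.0, 234.0, 472.0, 245.0], 0.58)]
```

Run:
```python
import cv2
a=cv2.imread("pics/scene.png")[180:400,225:475];b=cv2.imread("pics/top.png")[180:320,160:500]
cv2.imwrite("pics/c1.png",cv2.resize(a,None,fx=2.7,fy=2.7,interpolation=cv2.INTER_CUBIC))
cv2.imwrite("pics/c2.png",cv2.resize(b,None,fx=2.35,fy=2.35,interpolation=cv2.INTER_CUBIC))
```

```text
(no output)
```

View pics/c1.png

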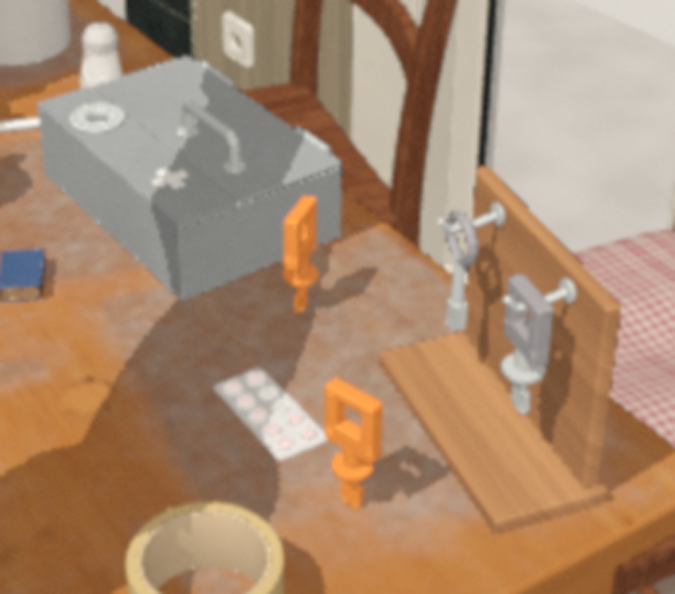

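View pics/c2.png

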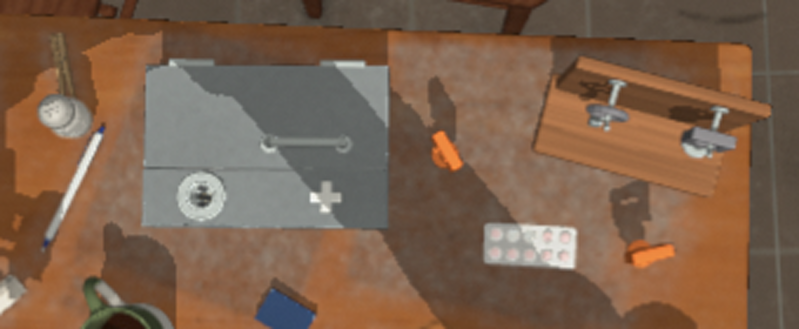

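The steel flat key hangs on the right hook: scene about (419,306), top about (461,240). Look-alikes: orange keys at scene (336,274) and (355,345), and the ring-bowed square key at (395,280). The lock rosette is at top (245.5,263.5) and the handle bar at top about (290,241).

```bash
cat > h.py <<'E'
import numpy as np,cv2
from scipy.optimize import least_squares
from scipy.spatial.transform import Rotation as Rot
def proj(i,X):
    c=np.atleast_2d(X)@np.array(i["R"]).T+np.array(i["t"]);s=c[:,:2]/c[:,2:]
    s=s*(1+i["k1"]*(s**2).sum(1,keepdims=True));M=np.array(i["mtx"])
    return s@M[:2,:2].T+M[:2,2]
def place(p,P):
    c,s=np.cos(p[2]),np.sin(p[2]);P=np.atleast_2d(P)
    return P@np.array([[c,-s,0],[s,c,0],[0,0,1]]).T+np.array([p[0],p[1],0])
def fit(obs,p0):
    # obs: list of (caminfo, Nx3 model, Nx2 px)
    f=lambda p:np.concatenate([(proj(i,place(p,P))-U).ravel() for i,P,U in obs])
    s=least_squares(f,p0,loss="soft_l1");return s.x,f(s.x).reshape(-1,2)
E
python3 - <<'E'
from h import *
from plant import r
S,T=r.camera_info("scene"),r.camera_info("top")
cs=lambda u:np.array(u)/2.7+[225,180]
ct=lambda u:np.array(u)/2.35+[160,180]
B=np.array([[-80,120,80],[-80,-120,80],[80,120,80],[80,-120,80]])/1e3
pb,e=fit([(S,B,cs([(40,102),(178,222),(190,57),(340,160)])),(T,B,ct([(142,226),(388,228),(146,66),(388,66)]))],[.6,.1,0]);print("box",pb.round(4),e.round(1).tolist())
F=np.array([[-42.5,95,14],[-42.5,-95,14],[25,90,164],[25,-90,164]])/1e3
ps,e=fit([(S,F,cs([(380,355),(497,525),(480,170),(610,310)])),(T,F[:2],ct([(535,150),(712,194)]))],[.6,-.3,0]);print("stand",ps.round(4),e.round(1).tolist())
k=place(ps,[-.0035,-.048,.146]);print("hook",k.round(4))
for i,n in((S,"S"),(T,"T")): print(n,proj(i,k))
# rosette
for (u,z) in ((ct((201,196)),.083),(ct((268,144)),.108),(ct((344,143)),.108)):
    q=least_squares(lambda p:(proj(T,[p[0],p[1],z])-u).ravel(),[.6,.1]).x;print("top pt",q.round(4),"in box",(Rot.from_euler('z',-pb[2]).apply([*(q-pb[:2]),0])).round(4))
E
```

```text
box [ 0.4698  0.277  -0.0339] [[-2.4, 0.1], [-1.3, 0.5], [-1.5, -1.2], [-0.1, 0.3], [0.4, -0.4], [0.1, -0.6], [0.3, -1.3], [0.6, -0.8]]
stand [ 0.4777 -0.0987 -0.291 ] [[-0.0, -1.2], [0.2, -0.4], [-1.6, -0.8], [-0.2, 0.5], [0.7, -1.1], [1.9, 0.5]]
hook [[ 0.4606 -0.1437  0.146 ]]
S [[422.11666573 293.4879301 ]]
T [[464.66265174 237.54618103]]
top pt [0.4206 0.3418] in box [-0.0514  0.0631  0.    ]
top pt [0.4675 0.2726] in box [-0.0021 -0.0045  0.    ]
top pt [0.4664 0.1997] in box [-0.0007 -0.0774  0.    ]
```

```bash
R='{"dx":0.094,"dy":-0.1,"dz":0.02,"hand":0.3}'
python3 -m jog '[{"dx":0.094,"dy":-0.1,"dz":0.02},{"dx":0.094,"dy":-0.1,"dz":0.02},{"dx":0.094,"dy":-0.1,"dz":0.02},{"dx":0.094,"dy":-0.1,"dz":0.02},{"dx":0.094,"dy":-0.1,"dz":0.02}]'
python3 -m jog '[{"dx":0.094,"dy":-0.1,"dz":0.02},{"dx":0.094,"dy":-0.1,"dz":0.02},{"dx":0.094,"dy":-0.1,"dz":0.02},{"dx":0,"dy":0,"dz":0}]'
python3 - <<'E'
from h import *
from plant import r
i=r.camera_info("wrist");s=r.get_state()
print(np.round(i["mtx"],1).tolist(),i["k1"],"campos",(-np.array(i["R"]).T@i["t"]).round(3),"axis",np.round(i["R"],3).tolist(),s["clock"],s["tool_pos"])
cv2.imwrite("pics/w1.png",r.snapshot("wrist")[:,:,::-1])
print(proj(i,[.4206,.3418,.083]))
E
```

```text
[[360.1, 0.0, 321.4], [0.0, 360.1, 242.0], [0.0, 0.0, 1.0]] -0.010324481788705351 campos [0.122 0.617 0.386] axis [[0.295, 0.956, 0.0], [0.924, -0.285, 0.254], [0.243, -0.074, -0.967]] 0.8 [0.18456428 0.59715213 0.23877876]
[[159.38741727 499.33393966]]invalid input
invalid input
```

View pics/w1.png

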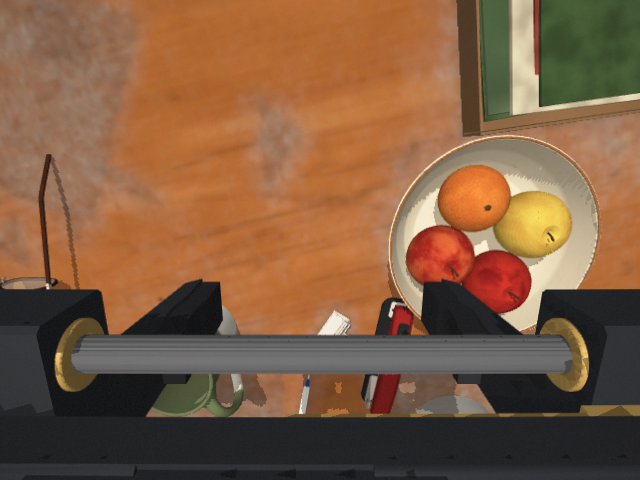

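The wrist view shows only a fruit bowl (490,240) and a mug, nothing that's needed. The camera sits on the -x side of the tool. The jog was refused because every row needs all its keys.

```bash
python3 -m jog '[{"wx":0,"wy":0,"wz":0,"dx":0.114,"dy":-0.107,"dz":0.03,"hand":0},{"wx":0,"wy":0,"wz":0,"dx":0.114,"dy":-0.107,"dz":0.03,"hand":0},{"wx":0,"wy":0,"wz":0,"dx":0.114,"dy":-0.107,"dz":0.03,"hand":0},{"wx":0,"wy":0,"wz":0,"dx":0.114,"dy":-0.107,"dz":0.03,"hand":0},{"wx":0,"wy":0,"wz":0,"dx":0.114,"dy":-0.107,"dz":0.03,"hand":0}]' 20
python3 -m jog '[{"wx":0,"wy":0,"wz":0,"dx":0.114,"dy":-0.107,"dz":0,"hand":0},{"wx":0,"wy":0,"wz":0,"dx":0.114,"dy":-0.107,"dz":0,"hand":0},{"wx":0,"wy":0,"wz":0,"dx":0.114,"dy":-0.107,"dz":0,"hand":0},{"wx":0,"wy":0,"wz":0,"dx":0.114,"dy":-0.107,"dz":0,"hand":0},{"wx":0,"wy":0,"wz":0,"dx":0.114,"dy":-0.107,"dz":0,"hand":0}]'
python3 -m jog '[{"wx":0,"wy":0,"wz":0,"dx":0,"dy":0,"dz":0,"hand":0},{"wx":0,"wy":0,"wz":0,"dx":0,"dy":0,"dz":0,"hand":0}]'
python3 - <<'E'
from h import *
from plant import r
i=r.camera_info("wrist");s=r.get_state()
print("campos",(-np.array(i["R"]).T@i["t"]).round(3),s["clock"],s["tool_pos"])
np.savez("w2.npz",**{k:np.array(v) for k,v in i.items()})
cv2.imwrite("pics/w2.png",r.snapshot("wrist")[:,:,::-1])
print(proj(i,[.4206,.3418,.083]))
E
```

```text
clock: 1.27
tool_pos: [0.3282, 0.462, 0.2767]
eef_rot: [0.149, 0.989, 0.0, 0.0]
contact_force: [1.5, 0.6, 0.4]
opening: 1.002
finger_force: 0.0
clock: 1.68
tool_pos: [0.4708, 0.3281, 0.2765]
eef_rot: [0.149, 0.989, 0.0, 0.0]
contact_force: [0.2, 0.4, -0.2]
opening: 1.0
finger_force: 0.0
clock: 1.85
tool_pos: [0.4718, 0.3269, 0.2761]
eef_rot: [0.152, 0.988, -0.0, 0.0]
contact_force: [-0.8, 0.2, 0.7]
opening: 0.999
finger_force: 0.0
campos [0.409 0.347 0.423] 1.85 [0.47181011 0.32689077 0.27610218]
[[319.90649206 161.02258245]]
```

View pics/w2.png

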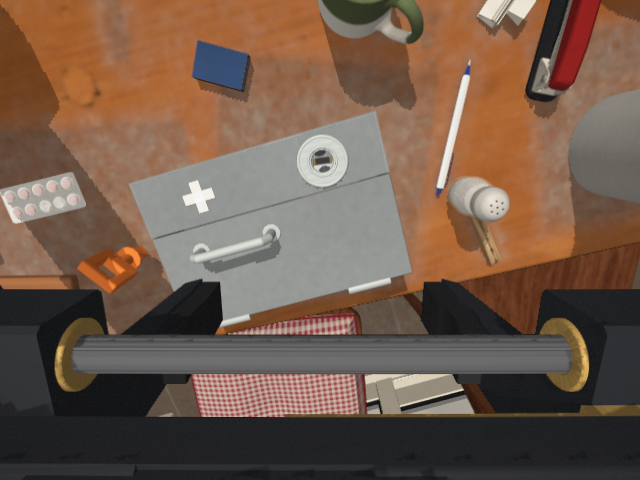

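Wrist view: rosette centre about (322,161), box corners about (376,112), (131,184) and (411,271), handle bar from (200,257) to (272,236).

Run:
```python
from h import *
from plant import r
i=dict(np.load("w2.npz"));T=r.camera_info("top")
g=cv2.imread("pics/w2.png",0);c=cv2.HoughCircles(g[120:205,280:365],cv2.HOUGH_GRADIENT_ALT,1,5,param1=150,param2=.6,minRadius=6,maxRadius=32);print("hough",c if c is None else (c[0]+[280,120,0]).round(1).tolist())
t=cv2.imread("pics/top.png",0);t4=cv2.resize(t[235:290,215:275],None,fx=4,fy=4,interpolation=cv2.INTER_CUBIC)
c=cv2.HoughCircles(t4,cv2.HOUGH_GRADIENT_ALT,1,5,param1=150,param2=.5,minRadius=25,maxRadius=60);print("top",c if c is None else (c[0]/4+[215,235,0]).round(1).tolist())
B=np.array([[-80,120,80],[-80,-120,80],[80,120,80]])/1e3
p,e=fit([(i,B,np.array([(376,112),(131,184),(411,271)]))],[.47,.277,0]);print(p.round(4),e.round(1).tolist())
def pt(i,u,z): return least_squares(lambda p:(proj(i,[p[0],p[1],z])-u).ravel(),[.45,.3]).x
for u,z in(((322.5,161),.083),((200,250),.108),((272,231),.108)): print(pt(i,u,z).round(4))
```

```text
hough [[322.0, 160.0, 25.0], [322.0, 160.0, 14.1]]
top [[245.5, 263.0, 10.3], [247.0, 265.0, 11.5], [244.0, 265.0, 11.3], [243.5, 261.2, 11.0], [244.0, 265.0, 8.8], [247.0, 265.0, 8.8], [243.5, 261.2, 7.6]]
[ 0.4703  0.2805 -0.0326] [[0.0, -0.6], [-1.6, -0.1], [1.9, 2.2]]
[0.4213 0.3441]
[0.4623 0.2142]
[0.4653 0.2827]
```

```bash
python3 -m jog '[{"wx":0,"wy":0,"wz":0,"dx":0,"dy":-0.15,"dz":0.03,"hand":0},{"wx":0,"wy":0,"wz":0,"dx":0,"dy":-0.15,"dz":0.03,"hand":0},{"wx":0,"wy":0,"wz":0,"dx":0,"dy":-0.15,"dz":0.03,"hand":0},{"wx":0,"wy":0,"wz":0,"dx":0,"dy":-0.15,"dz":0.03,"hand":0},{"wx":0,"wy":0,"wz":0,"dx":0,"dy":-0.15,"dz":0.03,"hand":0}]' | head -2
python3 -m jog '[{"wx":0,"wy":0,"wz":0,"dx":0.02,"dy":-0.15,"dz":0,"hand":0},{"wx":0,"wy":0,"wz":0,"dx":0.02,"dy":-0.15,"dz":0,"hand":0},{"wx":0,"wy":0,"wz":0,"dx":0.02,"dy":-0.15,"dz":0,"hand":0},{"wx":0,"wy":0,"wz":0,"dx":0.02,"dy":-0.15,"dz":0.01,"hand":0},{"wx":0,"wy":0,"wz":0,"dx":0.02,"dy":-0.15,"dz":0.01,"hand":0}]'|head -2
python3 -m jog '[{"wx":0,"wy":0,"wz":0,"dx":0.01,"dy":-0.15,"dz":0.01,"hand":0},{"wx":0,"wy":0,"wz":0,"dx":0.01,"dy":-0.15,"dz":0,"hand":0},{"wx":0,"wy":0,"wz":0,"dx":0,"dy":-0.15,"dz":0,"hand":0},{"wx":0,"wy":0,"wz":0,"dx":0,"dy":0,"dz":0,"hand":0},{"wx":0,"wy":0,"wz":0,"dx":0,"dy":0,"dz":0,"hand":0}]'
python3 - <<'E'
from h import *
from plant import r
i=r.camera_info("wrist");s=r.get_state()
print("campos",(-np.array(i["R"]).T@i["t"]).round(3),s["clock"],s["tool_pos"])
np.savez("w3.npz",**{k:np.array(v) for k,v in i.items()})
a=r.snapshot("wrist")[:,:,::-1];cv2.imwrite("pics/w3.png",a)
k=proj(i,[.4606,-.1437,.1565])[0];print(k)
x,y=np.clip(k-[130,100],0,[380,280]).astype(int);print(x,y)
cv2.imwrite("pics/w3c.png",cv2.resize(a[y:y+200,x:x+260],None,fx=3,fy=3,interpolation=cv2.INTER_CUBIC))
E
```

```text
clock: 2.32
tool_pos: [0.4683, 0.1428, 0.3142]
clock: 2.73
tool_pos: [0.4944, -0.0447, 0.319]
clock: 3.15
tool_pos: [0.4996, -0.1582, 0.3211]
eef_rot: [0.15, 0.989, 0.0, -0.0]
contact_force: [-0.7, 0.0, -0.6]
opening: 1.001
finger_force: 0.0
campos [ 0.437 -0.139  0.468] 3.15 [ 0.4995515  -0.15819985  0.32110997]
[323.66163103 176.69518602]
193 76
```

View pics/w3c.png

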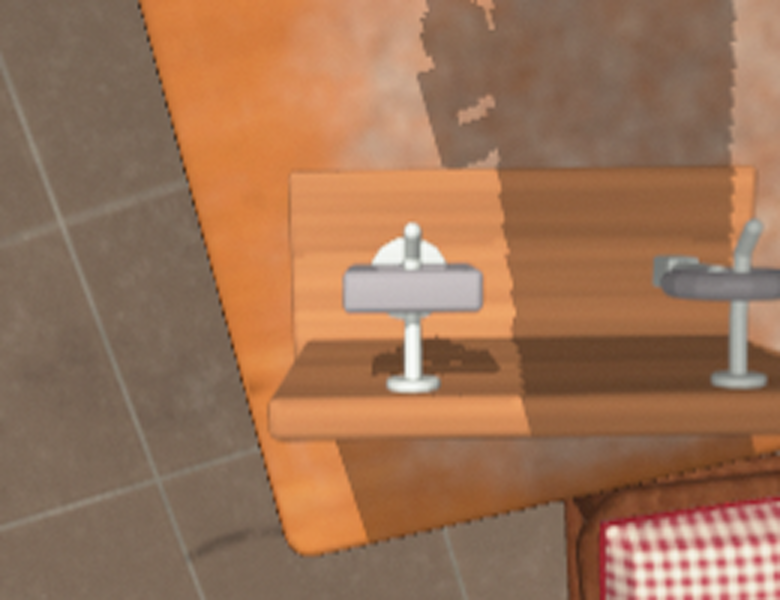

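The crop shows the grey-bowed flat key at crop (413,288), full picture about (331,172), square to the image. The ring key is at (735,280), clear to the right, so the choice is confirmed.

Run:
```python
from h import *
from plant import r
i=dict(np.load("w3.npz"))
def pt(u,z): return least_squares(lambda p:(proj(i,[p[0],p[1],z])-u).ravel(),[.45,-.15]).x
c=lambda u:np.array(u)/3+[193,76]
k=pt(c((413,288)),.1565);print("key",k)
for a,b,z in(((346,289),(482,289),.1565),((270,397),(780,399),.164),((290,172),(755,168),.014)):
    A,Bq=pt(c(a),z),pt(c(b),z);d=Bq-A;print(np.arctan2(d[1],d[0])-np.pi/2,np.linalg.norm(d))
s=r.get_state();print("tool yaw",Rot.from_quat(s["eef_rot"]).as_matrix()[:,1])
t=np.r_[k,.1325-r.grip_point_offset];print("delta units",(t-s["tool_pos"])/.25)
```

```text
key [ 0.45859722 -0.13684216]
-0.3009794126549954 0.03859248187565166
-0.30484934749315573 0.14502713064716127
-0.2920033254588481 0.18742417638089048
tool yaw [0.29364725 0.95591263 0.00152756]
delta units [-0.1649255   0.07670222 -0.82958345]
```

```bash
python3 -m jog '[{"wx":0,"wy":0,"wz":0,"dx":-0.085,"dy":0.04,"dz":0,"hand":0},{"wx":0,"wy":0,"wz":0,"dx":-0.08,"dy":0.037,"dz":0,"hand":0},{"wx":0,"wy":0,"wz":0,"dx":0,"dy":0,"dz":-0.13,"hand":0},{"wx":0,"wy":0,"wz":0,"dx":0,"dy":0,"dz":-0.15,"hand":0},{"wx":0,"wy":0,"wz":0,"dx":0,"dy":0,"dz":-0.15,"hand":0}]'
python3 -m jog '[{"wx":0,"wy":0,"wz":0,"dx":0,"dy":0,"dz":-0.13,"hand":0},{"wx":0,"wy":0,"wz":0,"dx":0,"dy":0,"dz":-0.12,"hand":0},{"wx":0,"wy":0,"wz":0,"dx":0,"dy":0,"dz":-0.1,"hand":0},{"wx":0,"wy":0,"wz":0,"dx":0,"dy":0,"dz":-0.05,"hand":0},{"wx":0,"wy":0,"wz":0,"dx":0,"dy":0,"dz":0,"hand":0}]'
python3 -m jog '[{"wx":0,"wy":0,"wz":0,"dx":0,"dy":0,"dz":0,"hand":1},{"wx":0,"wy":0,"wz":0,"dx":0,"dy":0,"dz":0,"hand":1},{"wx":0,"wy":0,"wz":0,"dx":0,"dy":0,"dz":0,"hand":1},{"wx":0,"wy":0,"wz":0,"dx":0,"dy":0,"dz":0,"hand":1},{"wx":0,"wy":0,"wz":0,"dx":0,"dy":0,"dz":0,"hand":1}]' 30
```

```text
clock: 3.62
tool_pos: [0.4595, -0.1351, 0.2139]
eef_rot: [0.147, 0.989, 0.001, 0.002]
contact_force: [0.2, 0.2, -0.0]
opening: 0.999
finger_force: 0.0
clock: 4.03
tool_pos: [0.4574, -0.1347, 0.1116]
eef_rot: [0.147, 0.989, 0.001, -0.002]
contact_force: [0.1, -0.3, -0.3]
opening: 1.0
finger_force: 0.0
clock: 4.45
tool_pos: [0.4589, -0.1386, 0.1146]
eef_rot: [0.149, 0.989, 0.0, 0.001]
contact_force: [-0.2, -0.3, -0.8]
opening: 0.644
finger_force: 0.0
```

```bash
python3 -m jog '[{"wx":0,"wy":0,"wz":0,"dx":0,"dy":0,"dz":0,"hand":1},{"wx":0,"wy":0,"wz":0,"dx":0,"dy":0,"dz":0,"hand":1},{"wx":0,"wy":0,"wz":0,"dx":0,"dy":0,"dz":0,"hand":1},{"wx":0,"wy":0,"wz":0,"dx":0,"dy":0,"dz":0,"hand":1},{"wx":0,"wy":0,"wz":0,"dx":0,"dy":0,"dz":0,"hand":1}]'
```

```text
clock: 4.87
tool_pos: [0.4584, -0.1387, 0.1139]
eef_rot: [0.149, 0.989, -0.0, 0.0]
contact_force: [-0.8, -1.9, 2.3]
opening: 0.449
finger_force: 30.0
```

```bash
python3 -m jog '[{"wx":0,"wy":0,"wz":0,"dx":0,"dy":0,"dz":0.025,"hand":1},{"wx":0,"wy":0,"wz":0,"dx":0,"dy":0,"dz":0.025,"hand":1},{"wx":0,"wy":0,"wz":0,"dx":0,"dy":0,"dz":0,"hand":1},{"wx":0,"wy":0,"wz":0,"dx":0,"dy":0,"dz":0,"hand":1}]'
python3 -m jog '[{"wx":0,"wy":0,"wz":0,"dx":-0.03,"dy":0.01,"dz":0,"hand":1},{"wx":0,"wy":0,"wz":0,"dx":-0.04,"dy":0.012,"dz":0,"hand":1},{"wx":0,"wy":0,"wz":0,"dx":-0.06,"dy":0.018,"dz":0,"hand":1},{"wx":0,"wy":0,"wz":0,"dx":-0.06,"dy":0.018,"dz":0,"hand":1},{"wx":0,"wy":0,"wz":0,"dx":0,"dy":0,"dz":0,"hand":1}]'
```

```text
clock: 5.2
tool_pos: [0.4586, -0.1387, 0.1267]
eef_rot: [0.149, 0.989, 0.0, 0.001]
contact_force: [-0.1, -0.2, -1.2]
opening: 0.448
finger_force: 30.0
clock: 5.62
tool_pos: [0.406, -0.1231, 0.1261]
eef_rot: [0.149, 0.989, -0.0, -0.003]
contact_force: [-1.5, -0.3, -1.3]
opening: 0.449
finger_force: 30.0
```

```bash
python3 -m jog '[{"wx":0,"wy":0,"wz":0,"dx":0,"dy":0.02,"dz":0.1,"hand":1},{"wx":0,"wy":0,"wz":0,"dx":0,"dy":0.05,"dz":0.12,"hand":1},{"wx":0,"wy":0,"wz":0,"dx":0.005,"dy":0.11,"dz":0.1,"hand":1},{"wx":0,"wy":0,"wz":0,"dx":0.005,"dy":0.15,"dz":0.02,"hand":1},{"wx":0,"wy":0,"wz":0,"dx":0.005,"dy":0.15,"dz":0,"hand":1}]'|head -2
python3 -m jog '[{"wx":0,"wy":0,"wz":0.03,"dx":0.005,"dy":0.15,"dz":0,"hand":1},{"wx":0,"wy":0,"wz":0.03,"dx":0.005,"dy":0.15,"dz":0,"hand":1},{"wx":0,"wy":0,"wz":0.03,"dx":0.005,"dy":0.15,"dz":0,"hand":1},{"wx":0,"wy":0,"wz":0.03,"dx":0.005,"dy":0.15,"dz":0,"hand":1},{"wx":0,"wy":0,"wz":0.0125,"dx":0.005,"dy":0.15,"dz":0,"hand":1}]'|head -2
python3 -m jog '[{"wx":0,"wy":0,"wz":0,"dx":0.005,"dy":0.15,"dz":0,"hand":1},{"wx":0,"wy":0,"wz":0,"dx":0.005,"dy":0.15,"dz":0,"hand":1},{"wx":0,"wy":0,"wz":0,"dx":0.005,"dy":0.15,"dz":0,"hand":1},{"wx":0,"wy":0,"wz":0,"dx":0.005,"dy":0.15,"dz":0,"hand":1},{"wx":0,"wy":0,"wz":0,"dx":0.005,"dy":0.034,"dz":0,"hand":1}]'|head -2
python3 -m jog '[{"wx":0,"wy":0,"wz":0,"dx":0,"dy":0,"dz":0,"hand":1},{"wx":0,"wy":0,"wz":0,"dx":0,"dy":0,"dz":0,"hand":1}]'
python3 - <<'E'
from h import *
from plant import r
s=r.get_state();i=r.camera_info("wrist");R=Rot.from_quat(s["eef_rot"]).as_matrix();print(R[:,1:].round(4).tolist(),s["tool_pos"])
tip=s["tool_pos"]+.0533*R[:,2]
for c in("wrist","top","scene"):
    i=r.camera_info(c);print(c,"tip",proj(i,tip),"mouth",proj(i,[.4208,.3432,.083]))
    cv2.imwrite(f"pics/l_{c}.png",r.snapshot(c)[:,:,::-1])
w=cv2.imread("pics/l_wrist.png");s=cv2.imread("pics/l_scene.png")[160:310,190:390]
cv2.imwrite("pics/l_all.png",np.vstack([cv2.resize(w[150:420,160:480],(700,330*0+300)),cv2.resize(s,(400,300))if 0 else cv2.resize(s[:, :],(700,300))]))
E
```

```text
clock: 6.03
tool_pos: [0.4163, -0.0034, 0.2131]
clock: 6.45
tool_pos: [0.4208, 0.1854, 0.2113]
clock: 6.87
tool_pos: [0.4258, 0.3505, 0.2114]
clock: 7.03
tool_pos: [0.4269, 0.341, 0.2108]
eef_rot: [0.017, 1.0, -0.001, -0.0]
contact_force: [-0.1, -0.2, -0.9]
opening: 0.447
finger_force: 30.0
[[0.0345, -0.0007], [0.9994, -0.0017], [-0.0017, -1.0]] [0.42691758 0.341006   0.21077298]
wrist tip [[320.63861478 263.41679817]] mouth [[323.59165586 226.19833526]]
top tip [[239.9049785  259.11767185]] mouth [[244.9384942  263.31279677]]
scene tip [[259.37634308 193.6923963 ]] mouth [[259.00938362 222.48386976]]
```

View pics/l_all.png

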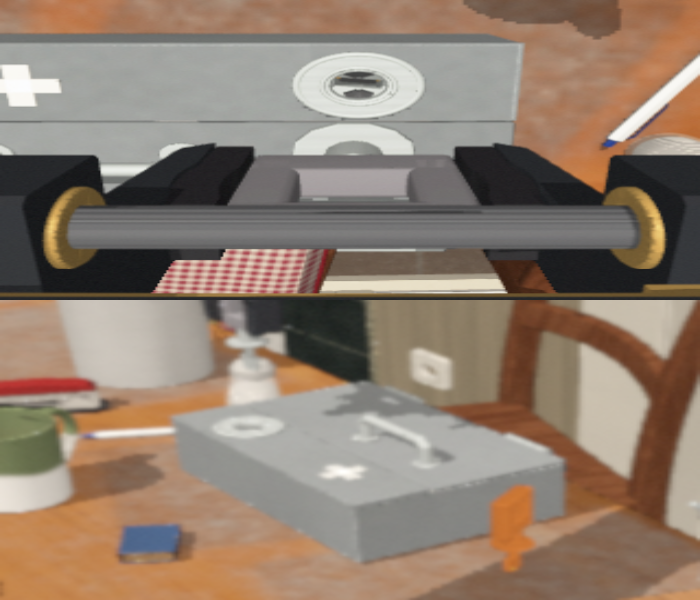

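Wrist view: rosette at full px about (324,226.5), against (323.6,226.2) predicted, so the lock estimate stands. The key is held upright, bow centred in the pads. I'll align it and descend to just above the mouth.

```bash
cat > st.py <<'E'
from h import *
from plant import r
s=r.get_state();R=Rot.from_quat(s["eef_rot"]).as_matrix();p=np.array(s["tool_pos"])
print("t %.2f"%s["clock"],"tip-mouth mm",((p+.0533*R[:,2]-[.4208,.3432,.083])*1e3).round(1),"yaw-box %.3f"%(np.arctan2(-R[0,1],R[1,1])+.033),"tilt",R[:2,2].round(3),"F",np.round(s["contact_force"],1),"M",np.round(s["moment"],2),"op %.3f"%s["opening"])
E
python3 -m jog '[{"wx":0,"wy":0,"wz":0,"dx":-0.0225,"dy":0.009,"dz":-0.1,"hand":1},{"wx":0,"wy":0,"wz":0,"dx":0,"dy":0,"dz":-0.1,"hand":1},{"wx":0,"wy":0,"wz":0,"dx":0,"dy":0,"dz":-0.085,"hand":1},{"wx":0,"wy":0,"wz":0,"dx":0,"dy":0,"dz":0,"hand":1},{"wx":0,"wy":0,"wz":0,"dx":0,"dy":0,"dz":0,"hand":1}]' >/dev/null; python3 st.py; python3 -m jog '[{"wx":0,"wy":0,"wz":0,"dx":0,"dy":0,"dz":0,"hand":1}]'>/dev/null; python3 st.py
```

```text
t 7.60 tip-mouth mm [ 0.5 -1.   3.4] yaw-box -0.004 tilt [-0.002 -0.002] F [-0.6  0.5  0.5] M [ 0.01  0.02 -0.01] op 0.450
t 7.68 tip-mouth mm [1.5 0.5 4.7] yaw-box -0.003 tilt [0.001 0.001] F [ 0.2 -0.3 -1.4] M [-0.03  0.02  0.02] op 0.447
```

```bash
for k in 1 2 ; do python3 -m jog '[{"wx":0,"wy":0,"wz":0,"dx":0,"dy":0,"dz":-0.014,"hand":1},{"wx":0,"wy":0,"wz":0,"dx":0,"dy":0,"dz":-0.014,"hand":1}]' >/dev/null; python3 st.py; done; python3 -m jog '[{"wx":0,"wy":0,"wz":0,"dx":0,"dy":0,"dz":0,"hand":1}]'>/dev/null; python3 st.py
```

```text
t 7.85 tip-mouth mm [ 1.7  1.5 -2.1] yaw-box -0.002 tilt [0.002 0.002] F [-0.   0.4 -0.1] M [-0.02  0.05  0.01] op 0.447
t 8.02 tip-mouth mm [  0.9   1.1 -10.1] yaw-box -0.002 tilt [0.001 0.001] F [ 0.3  0.9 -1.2] M [0.01 0.02 0.04] op 0.449
t 8.10 tip-mouth mm [  0.3   0.7 -10.8] yaw-box -0.002 tilt [-0.001 -0.001] F [-0.5 -0.1 -0.8] M [ 0.01  0.01 -0.02] op 0.449
```

```bash
for k in 1 2 3 ; do python3 -m jog '[{"wx":0,"wy":0,"wz":0,"dx":0,"dy":0,"dz":-0.004,"hand":1},{"wx":0,"wy":0,"wz":0,"dx":0,"dy":0,"dz":0,"hand":1}]' >/dev/null; python3 st.py; done
```

```text
t 8.27 tip-mouth mm [  0.6   1.  -11.4] yaw-box -0.002 tilt [-0. -0.] F [-0.7  0.2  0.3] M [ 0.06  0.   -0.01] op 0.453
t 8.43 tip-mouth mm [  0.7   1.  -12.4] yaw-box -0.002 tilt [0. 0.] F [-0.2 -1.  -0.4] M [ 0.06  0.   -0.  ] op 0.446
t 8.60 tip-mouth mm [  0.6   1.  -13.4] yaw-box -0.002 tilt [-0.  0.] F [-0.1  0.8 -0.5] M [ 0.06 -0.01  0.02] op 0.448
```

```bash
for k in 1 2 3 ; do python3 -m jog '[{"wx":0,"wy":0,"wz":0,"dx":0,"dy":0,"dz":-0.004,"hand":1},{"wx":0,"wy":0,"wz":0,"dx":0,"dy":0,"dz":0,"hand":1}]' >/dev/null; python3 st.py; done
```

```text
t 8.77 tip-mouth mm [  0.7   1.  -14.4] yaw-box -0.002 tilt [0. 0.] F [-0.7  0.4 -0.7] M [ 0.01 -0.02 -0.05] op 0.449
t 8.93 tip-mouth mm [  0.6   0.8 -15.4] yaw-box -0.002 tilt [-0. -0.] F [-0.2 -0.3 -0.2] M [-0.01  0.01  0.03] op 0.454
t 9.10 tip-mouth mm [  0.6   0.7 -16.4] yaw-box -0.002 tilt [-0. -0.] F [ 0.8 -0.8 -0.2] M [-0.07  0.03  0.01] op 0.448
```

```bash
for k in 1 2 3 ; do python3 -m jog '[{"wx":0,"wy":0,"wz":0,"dx":0,"dy":0,"dz":-0.006,"hand":1},{"wx":0,"wy":0,"wz":0,"dx":0,"dy":0,"dz":0,"hand":1}]' >/dev/null; python3 st.py; done
```

```text
t 9.27 tip-mouth mm [  0.6   0.8 -18. ] yaw-box -0.002 tilt [-0. -0.] F [-1.  -1.   0.6] M [-0.16  0.02 -0.09] op 0.451
t 9.43 tip-mouth mm [  0.6   0.7 -19.4] yaw-box -0.002 tilt [-0. -0.] F [-0.2 -0.4  0.9] M [-0.21  0.06 -0.08] op 0.449
t 9.60 tip-mouth mm [  0.6   0.7 -20.9] yaw-box -0.002 tilt [-0. -0.] F [ 0.4 -2.1  2.9] M [-0.25  0.14  0.01] op 0.452
```

```bash
python3 -m jog '[{"wx":0,"wy":0,"wz":0,"dx":-0.002,"dy":-0.003,"dz":0,"hand":1},{"wx":0,"wy":0,"wz":0,"dx":0,"dy":0,"dz":0,"hand":1}]' >/dev/null; python3 st.py
for k in 1 2 3 ; do python3 -m jog '[{"wx":0,"wy":0,"wz":0,"dx":0,"dy":0,"dz":-0.004,"hand":1},{"wx":0,"wy":0,"wz":0,"dx":0,"dy":0,"dz":0,"hand":1}]' >/dev/null; python3 st.py; done
```

```text
t 9.77 tip-mouth mm [  0.5   0.7 -20.8] yaw-box -0.002 tilt [0.001 0.001] F [ 0.9  0.5 -0.2] M [ 0.09 -0.16 -0.01] op 0.451
t 9.93 tip-mouth mm [  0.5   0.6 -21.7] yaw-box -0.002 tilt [0.001 0.001] F [-0.1  0.2  3.1] M [ 0.01 -0.13 -0.06] op 0.455
t 10.10 tip-mouth mm [  0.5   0.6 -22.7] yaw-box -0.002 tilt [0.001 0.001] F [1.8 0.1 3.6] M [ 0.06 -0.2  -0.03] op 0.449
t 10.27 tip-mouth mm [  0.5   0.5 -23.8] yaw-box -0.002 tilt [0.001 0.001] F [1.  0.7 3.2] M [ 0.11 -0.3   0.02] op 0.452
```

```bash
python3 -m jog '[{"wx":0,"wy":0,"wz":0,"dx":0.002,"dy":0.001,"dz":0,"hand":1},{"wx":0,"wy":0,"wz":0,"dx":0,"dy":0,"dz":0,"hand":1}]' >/dev/null; python3 st.py
for k in 1 2 ; do python3 -m jog '[{"wx":0,"wy":0,"wz":0,"dx":0,"dy":0,"dz":-0.004,"hand":1},{"wx":0,"wy":0,"wz":0,"dx":0,"dy":0,"dz":0,"hand":1}]' >/dev/null; python3 st.py; done
python3 - <<'E'
from h import *
from plant import r
a=r.snapshot("scene")[185:245,225:305,::-1];w=r.snapshot("wrist")[200:350,220:420,::-1]
cv2.imwrite("pics/in.png",np.hstack([cv2.resize(a,(400,300),interpolation=cv2.INTER_CUBIC),cv2.resize(w,(400,300),interpolation=cv2.INTER_CUBIC)]))
E
```

```text
t 10.43 tip-mouth mm [  0.5   0.5 -23.8] yaw-box -0.002 tilt [-0.  0.] F [-0.2  0.3  3.7] M [ 0.04 -0.05 -0.09] op 0.451
t 10.60 tip-mouth mm [  0.5   0.5 -24.8] yaw-box -0.002 tilt [-0.  0.] F [-0.3  0.3  4.9] M [ 0.08 -0.04 -0.06] op 0.450
t 10.77 tip-mouth mm [  0.6   0.5 -25.7] yaw-box -0.002 tilt [-0.  0.] F [0.1 0.7 5.3] M [-0.02  0.02 -0.03] op 0.451
```

View pics/in.png

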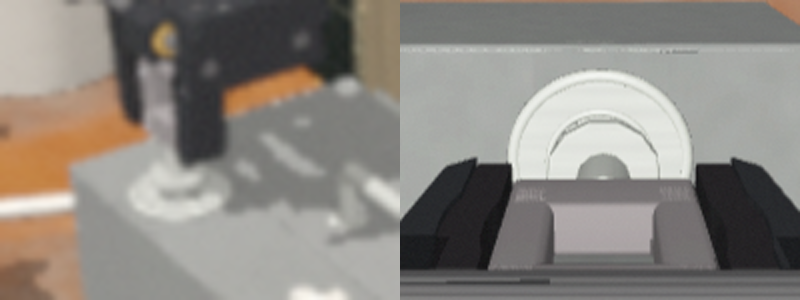

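The picture shows the collar (wrist half, about (605,145)) just above the rosette, with the key in the slot. The spring force matches a true depth of about 29 mm, so I push on until the collar seats.

```bash
for k in 1 2 3 ; do python3 -m jog '[{"wx":0,"wy":0,"wz":0,"dx":0,"dy":0,"dz":-0.004,"hand":1},{"wx":0,"wy":0,"wz":0,"dx":0,"dy":0,"dz":0,"hand":1}]' >/dev/null; python3 st.py; done
```

```text
t 11.03 tip-mouth mm [  0.6   0.5 -26.6] yaw-box -0.002 tilt [0. 0.] F [-0.7 -0.1  6.2] M [-0.05  0.11 -0.04] op 0.450
t 11.20 tip-mouth mm [  0.6   0.6 -27.6] yaw-box -0.002 tilt [0. 0.] F [-1.2 -0.1  7.4] M [-0.01  0.05 -0.06] op 0.450
t 11.37 tip-mouth mm [  0.6   0.5 -28.5] yaw-box -0.002 tilt [0. 0.] F [ 0.1 -1.1  6.6] M [-0.04  0.12 -0.05] op 0.450
```

```bash
for k in 1 2 3 ; do python3 -m jog '[{"wx":0,"wy":0,"wz":0,"dx":0,"dy":0,"dz":-0.003,"hand":1},{"wx":0,"wy":0,"wz":0,"dx":0,"dy":0,"dz":0,"hand":1}]' >/dev/null; python3 st.py; done
```

```text
t 11.53 tip-mouth mm [  0.6   0.6 -29.2] yaw-box -0.002 tilt [0. 0.] F [0.3 0.3 7.8] M [-0.06  0.11 -0.06] op 0.449
t 11.70 tip-mouth mm [  0.6   0.6 -29.9] yaw-box -0.002 tilt [0. 0.] F [-0.9 -0.4  8.4] M [-0.07  0.17 -0.05] op 0.451
t 11.87 tip-mouth mm [  0.6   0.6 -30.6] yaw-box -0.002 tilt [0. 0.] F [-0.3 -0.5  8. ] M [-0.07  0.18 -0.05] op 0.451
```

```bash
for k in 1 2 3 4; do python3 -m jog '[{"wx":0,"wy":0,"wz":0,"dx":0,"dy":0,"dz":-0.003,"hand":1},{"wx":0,"wy":0,"wz":0,"dx":0,"dy":0,"dz":0,"hand":1}]' 50 >/dev/null; python3 st.py; done
```

```text
t 12.03 tip-mouth mm [  0.6   0.6 -31.2] yaw-box -0.002 tilt [0. 0.] F [-1.  -0.7  9.9] M [-0.13  0.17  0.02] op 0.447
t 12.20 tip-mouth mm [  0.6   0.6 -31.8] yaw-box -0.002 tilt [0. 0.] F [-1.  -1.1 11.5] M [-0.2   0.23 -0.13] op 0.450
t 12.37 tip-mouth mm [  0.7   0.6 -31.8] yaw-box -0.002 tilt [0.001 0.   ] F [-2.2 -1.9 18.1] M [-0.4   0.49 -0.03] op 0.451
t 12.53 tip-mouth mm [  0.7   0.6 -31.9] yaw-box -0.002 tilt [0.001 0.001] F [-2.8 -2.1 23.1] M [-0.6   0.73 -0.04] op 0.449
```

Collar seated: a hard stop at -31.8 mm. I relax slightly, then turn clockwise.

```bash
python3 -m jog '[{"wx":0,"wy":0,"wz":0,"dx":0,"dy":0,"dz":0.005,"hand":1},{"wx":0,"wy":0,"wz":0,"dx":0,"dy":0,"dz":0,"hand":1}]' >/dev/null; python3 st.py
for k in 1 2 ; do python3 -m jog '[{"wx":0,"wy":0,"wz":-0.04,"dx":0,"dy":0,"dz":0,"hand":1},{"wx":0,"wy":0,"wz":-0.04,"dx":0,"dy":0,"dz":0,"hand":1},{"wx":0,"wy":0,"wz":-0.04,"dx":0,"dy":0,"dz":0,"hand":1},{"wx":0,"wy":0,"wz":0,"dx":0,"dy":0,"dz":0,"hand":1}]' >/dev/null; python3 st.py; done
```

```text
t 12.70 tip-mouth mm [  0.6   0.6 -31.8] yaw-box -0.002 tilt [0.    0.001] F [-1.9 -0.7 13.7] M [-0.23  0.3  -0.05] op 0.450
t 13.03 tip-mouth mm [  0.7   0.9 -31.8] yaw-box -0.245 tilt [0.001 0.001] F [-0.2 -0.9 13.3] M [-0.13  0.32 -0.04] op 0.448
t 13.37 tip-mouth mm [  1.    1.  -31.8] yaw-box -0.485 tilt [0.001 0.001] F [-1.5 -0.9 13.1] M [-0.15  0.24  0.03] op 0.447
```

```bash
for k in 1 2 ; do python3 -m jog '[{"wx":0,"wy":0,"wz":-0.04,"dx":0,"dy":0,"dz":0,"hand":1},{"wx":0,"wy":0,"wz":-0.04,"dx":0,"dy":0,"dz":0,"hand":1},{"wx":0,"wy":0,"wz":-0.04,"dx":0,"dy":0,"dz":0,"hand":1},{"wx":0,"wy":0,"wz":0,"dx":0,"dy":0,"dz":0,"hand":1}]' >/dev/null; python3 st.py; done
for k in 1 2 3 ; do python3 -m jog '[{"wx":0,"wy":0,"wz":-0.03,"dx":0,"dy":0,"dz":0,"hand":1},{"wx":0,"wy":0,"wz":-0.03,"dx":0,"dy":0,"dz":0,"hand":1},{"wx":0,"wy":0,"wz":0,"dx":0,"dy":0,"dz":0,"hand":1}]' >/dev/null; python3 st.py; done
```

```text
t 13.70 tip-mouth mm [  1.3   1.1 -31.8] yaw-box -0.725 tilt [0.002 0.001] F [-0.2  0.1 12.7] M [-0.08  0.09 -0.  ] op 0.444
t 14.03 tip-mouth mm [  1.6   1.1 -31.8] yaw-box -0.965 tilt [0.002 0.001] F [ 0.2 -0.4 12.3] M [-0.16  0.    0.03] op 0.446
t 14.28 tip-mouth mm [  1.8   1.1 -31.8] yaw-box -1.084 tilt [0.002 0.001] F [-0.5  0.2 11. ] M [-0.09 -0.01  0.01] op 0.450
t 14.53 tip-mouth mm [  1.9   1.1 -31.8] yaw-box -1.204 tilt [0.003 0.001] F [ 1.5  0.1 10.9] M [-0.13 -0.08 -0.01] op 0.451
t 14.78 tip-mouth mm [  2.1   1.  -31.8] yaw-box -1.324 tilt [0.003 0.001] F [ 0.4 -0.7 10.7] M [-0.15 -0.08 -0.01] op 0.448
```

Run:
```python
from h import *
from plant import r
print(np.round(r.get_state()["q"],2))
a=r.snapshot("scene")[180:255,220:320,::-1];w=r.snapshot("wrist")[180:360,200:440,::-1];t=r.snapshot("top")[225:300,195:295,::-1]
f=lambda x:cv2.resize(x,(400,300),interpolation=cv2.INTER_CUBIC)
cv2.imwrite("pics/turn.png",np.vstack([np.hstack([f(a),f(w)]),np.hstack([f(t),f(t)])]))
```

```text
[-0.88  0.8   0.2   1.93 -0.34  0.44 -0.23]
```

View pics/turn.png

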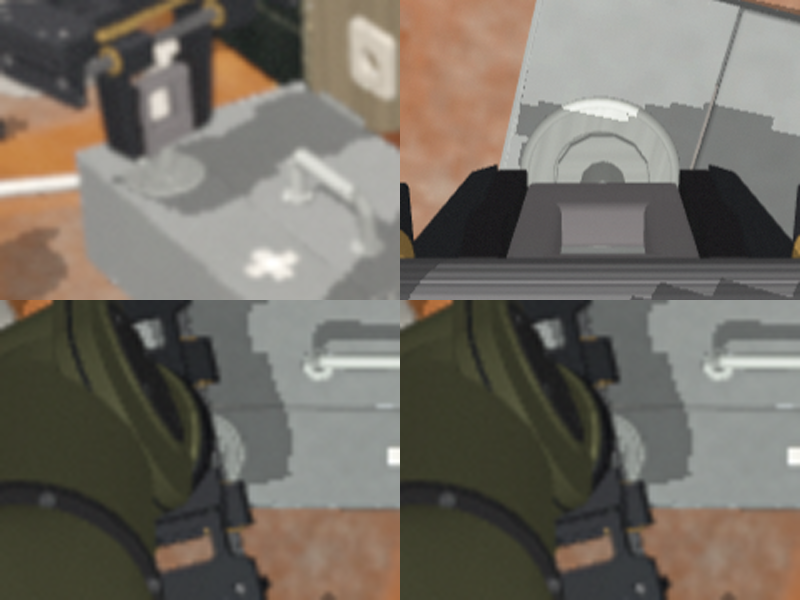

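The key's bow has turned with the gripper and the collar sits on the rosette (wrist half, about (603,160)). I check for the stop with a little more turn.

```bash
for k in 1 2; do python3 -m jog '[{"wx":0,"wy":0,"wz":-0.03,"dx":0,"dy":0,"dz":0,"hand":1},{"wx":0,"wy":0,"wz":0,"dx":0,"dy":0,"dz":0,"hand":1},{"wx":0,"wy":0,"wz":0,"dx":0,"dy":0,"dz":0,"hand":1}]' >/dev/null; python3 st.py;done; python3 -c "
from plant import r
print(r.get_state()['joint_torque'])"
```

```text
t 15.18 tip-mouth mm [  2.1   0.9 -31.8] yaw-box -1.381 tilt [0.003 0.001] F [-0.2  0.  10.5] M [-0.23 -0.12  0.15] op 0.448
t 15.43 tip-mouth mm [  2.1   0.9 -31.8] yaw-box -1.440 tilt [0.003 0.001] F [ 1.7 -0.1 11.1] M [-0.23 -0.1   0.57] op 0.448
[ -0.05189863 -43.64813447   3.33091579  -6.25782877  -0.71877457
   0.16015326  -0.60524516]
```

Stop felt (Mz 0.57 N m). I relax the torque, release and rise.

```bash
python3 -m jog '[{"wx":0,"wy":0,"wz":0.02,"dx":0,"dy":0,"dz":0,"hand":1},{"wx":0,"wy":0,"wz":0,"dx":0,"dy":0,"dz":0.003,"hand":0.3},{"wx":0,"wy":0,"wz":0,"dx":0,"dy":0,"dz":0,"hand":0.3},{"wx":0,"wy":0,"wz":0,"dx":0,"dy":0,"dz":0,"hand":0.3},{"wx":0,"wy":0,"wz":0,"dx":0,"dy":0,"dz":0,"hand":0.3}]' >/dev/null; python3 st.py
python3 -m jog '[{"wx":0,"wy":0,"wz":0,"dx":0,"dy":0,"dz":0.05,"hand":0.3},{"wx":0,"wy":0,"wz":0,"dx":0,"dy":0,"dz":0.1,"hand":0.3},{"wx":0,"wy":0,"wz":0,"dx":0,"dy":0,"dz":0.15,"hand":0.3},{"wx":0,"wy":0,"wz":0,"dx":0,"dy":0,"dz":0.1,"hand":0.3},{"wx":0,"wy":0,"wz":0,"dx":0,"dy":0,"dz":0,"hand":0.4}]' >/dev/null; python3 st.py
```

```text
t 15.85 tip-mouth mm [ -0.    0.1 -32.6] yaw-box -1.402 tilt [-0.001 -0.001] F [ 0.1 -0.4 -0.6] M [-0.07  0.08 -0.  ] op 0.695
t 16.27 tip-mouth mm [ 3.3  2.2 72.2] yaw-box -1.402 tilt [0.006 0.005] F [ 0.3  0.2 -0.2] M [-0.08  0.04 -0.11] op 0.651
```

Run:
```python
from h import *
from plant import r
i=dict(np.load("w2.npz"))
for n,p in(("w2",i),("top",r.camera_info("top"))):
    print(n,proj(p,[[.471,.238,.108],[.468,.241,.108]]).round(1).tolist(), "picked mid",(236,246.5) if n=="w2" else (290.2,241.1))
s=r.get_state();print(s["tool_pos"],(np.array([.470,.240,.099])-s["tool_pos"])/.25)
a=.367+np.arange(0,1.5,.1);P=np.c_[-np.cos(a),np.sin(a)]*.0836/.25;print(np.diff(P,axis=0).round(4).tolist())
```

```text
w2 [[227.9, 251.2], [229.7, 247.2]] picked mid (236, 246.5)
top [[289.3, 239.3], [288.0, 240.7]] picked mid (290.2, 241.1)
[0.42380398 0.34507266 0.20849265] [ 0.18478406 -0.42029063 -0.43797061]
[[0.0135, 0.0306], [0.0165, 0.0291], [0.0193, 0.0273], [0.022, 0.0252], [0.0244, 0.0229], [0.0265, 0.0203], [0.0284, 0.0176], [0.03, 0.0147], [0.0314, 0.0116], [0.0324, 0.0084], [0.033, 0.0051], [0.0334, 0.0018], [0.0334, -0.0015], [0.0331, -0.0049]]
```

```bash
python3 -m jog '[{"wx":0,"wy":0,"wz":-0.03,"dx":0.045,"dy":-0.11,"dz":0,"hand":0.5},{"wx":0,"wy":0,"wz":-0.03,"dx":0.044,"dy":-0.11,"dz":0,"hand":0.5},{"wx":0,"wy":0,"wz":-0.025,"dx":0.044,"dy":-0.1,"dz":0,"hand":0.5},{"wx":0,"wy":0,"wz":0,"dx":0.044,"dy":-0.1,"dz":0,"hand":0.5},{"wx":0,"wy":0,"wz":0,"dx":0,"dy":0,"dz":-0.1,"hand":0.5}]' 10
python3 -m jog '[{"wx":0,"wy":0,"wz":0,"dx":0,"dy":0,"dz":-0.1,"hand":0.5},{"wx":0,"wy":0,"wz":0,"dx":0,"dy":0,"dz":-0.1,"hand":0.5},{"wx":0,"wy":0,"wz":0,"dx":0,"dy":0,"dz":-0.08,"hand":0.5},{"wx":0,"wy":0,"wz":0,"dx":0,"dy":0,"dz":-0.04,"hand":0.5},{"wx":0,"wy":0,"wz":0,"dx":0,"dy":0,"dz":0,"hand":0.5}]'
python3 - <<'E'
from h import *
from plant import r
a=r.snapshot("scene")[180:270,215:335,::-1];w=r.snapshot("wrist")[:,:,::-1]
f=lambda x:cv2.resize(x,(400,300),interpolation=cv2.INTER_CUBIC)
cv2.imwrite("pics/hd.png",np.hstack([f(a),f(w)]))
E
```

```text
clock: 16.68
tool_pos: [0.4705, 0.2329, 0.1817]
eef_rot: [0.722, 0.692, 0.003, 0.003]
contact_force: [0.8, -0.2, -0.6]
opening: 0.5
finger_force: 0.0
clock: 17.1
tool_pos: [0.4639, 0.2378, 0.0968]
eef_rot: [0.719, 0.695, -0.003, -0.001]
contact_force: [-0.6, -0.4, -0.0]
opening: 0.502
finger_force: 0.0
```

View pics/hd.png

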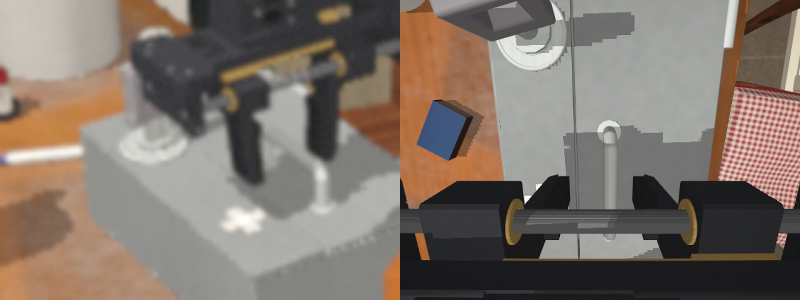

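The bar (wrist half, about (610,190)) lies between the two fingers, and the key still stands in the lock at (495,20). I close on the bar.

```bash
for k in 1 2; do python3 -m jog '[{"wx":0,"wy":0,"wz":0,"dx":0.004,"dy":0,"dz":0,"hand":1},{"wx":0,"wy":0,"wz":0,"dx":0,"dy":0,"dz":0,"hand":1},{"wx":0,"wy":0,"wz":0,"dx":0,"dy":0,"dz":0,"hand":1},{"wx":0,"wy":0,"wz":0,"dx":0,"dy":0,"dz":0,"hand":1}]' 20;done
```

```text
clock: 17.53
tool_pos: [0.4671, 0.2389, 0.1]
eef_rot: [0.719, 0.695, 0.001, 0.0]
contact_force: [-0.7, -0.1, -0.6]
opening: 0.223
finger_force: 0.0
clock: 17.87
tool_pos: [0.4707, 0.2388, 0.0999]
eef_rot: [0.719, 0.695, 0.003, 0.002]
contact_force: [5.1, -0.5, -0.9]
opening: 0.092
finger_force: 20.0
```

```bash
python3 -m jog '[{"wx":0,"wy":0,"wz":0,"dx":0.006,"dy":0,"dz":0.0153,"hand":1},{"wx":0,"wy":0,"wz":0,"dx":0.007,"dy":0,"dz":0.0153,"hand":1},{"wx":0,"wy":0,"wz":0,"dx":0,"dy":0,"dz":0,"hand":1}]' 30
python3 -m jog '[{"wx":0,"wy":0,"wz":0,"dx":0.008,"dy":0,"dz":0.0145,"hand":1},{"wx":0,"wy":0,"wz":0,"dx":0.0085,"dy":0,"dz":0.0145,"hand":1},{"wx":0,"wy":0,"wz":0,"dx":0.0095,"dy":0,"dz":0.0137,"hand":1},{"wx":0,"wy":0,"wz":0,"dx":0.0095,"dy":0,"dz":0.0137,"hand":1}]'
```

```text
clock: 18.12
tool_pos: [0.4738, 0.2387, 0.1071]
eef_rot: [0.719, 0.695, 0.002, 0.002]
contact_force: [6.0, 0.1, -4.6]
opening: 0.088
finger_force: 30.0
clock: 18.45
tool_pos: [0.4812, 0.2384, 0.1202]
eef_rot: [0.719, 0.695, 0.001, 0.001]
contact_force: [5.1, 0.7, -13.6]
opening: 0.086
finger_force: 30.0
```

```bash
python3 -m jog '[{"wx":0,"wy":0,"wz":0,"dx":0.013,"dy":0,"dz":0.011,"hand":1},{"wx":0,"wy":0,"wz":0,"dx":0.013,"dy":0,"dz":0.011,"hand":1},{"wx":0,"wy":0,"wz":0,"dx":0,"dy":0,"dz":0,"hand":1}]'
python3 - <<'E'
import numpy as np
from plant import r
p=np.array(r.get_state()["tool_pos"]); print(np.hypot(p[0]-.5503,p[2]+.009-.078), np.arctan2(p[2]+.009-.078,.5503-p[0])-.367)
E
```

```text
clock: 18.7
tool_pos: [0.4858, 0.2382, 0.1261]
eef_rot: [0.719, 0.695, -0.001, -0.0]
contact_force: [1.0, -0.2, -8.7]
opening: 0.087
finger_force: 30.0
0.08618157590693933 0.3572452785819217
```

```bash
python3 -m jog '[{"wx":0,"wy":0,"wz":0,"dx":0.0244,"dy":0,"dz":0.022,"hand":1},{"wx":0,"wy":0,"wz":0,"dx":0.0265,"dy":0,"dz":0.02,"hand":1},{"wx":0,"wy":0,"wz":0,"dx":0.0284,"dy":0,"dz":0.017,"hand":1},{"wx":0,"wy":0,"wz":0,"dx":0,"dy":0,"dz":0,"hand":1}]'
python3 - <<'E'
import numpy as np
from plant import r
p=np.array(r.get_state()["tool_pos"]); print(np.hypot(p[0]-.5503,p[2]+.009-.078), np.arctan2(p[2]+.009-.078,.5503-p[0])-.367)
E
```

```text
clock: 19.03
tool_pos: [0.5033, 0.2377, 0.1423]
eef_rot: [0.719, 0.695, -0.003, -0.002]
contact_force: [-8.2, -2.3, 5.8]
opening: 0.093
finger_force: 30.0
0.08706921546006875 0.6337833534356128
```

```bash
python3 -m jog '[{"wx":0,"wy":0.04,"wz":0,"dx":0.026,"dy":0,"dz":0.022,"hand":1},{"wx":0,"wy":0.04,"wz":0,"dx":0.027,"dy":0,"dz":0.016,"hand":1},{"wx":0,"wy":0.04,"wz":0,"dx":0.027,"dy":0,"dz":0.012,"hand":1},{"wx":0,"wy":0,"wz":0,"dx":0,"dy":0,"dz":0,"hand":1}]'
python3 - <<'E'
import numpy as np
from plant import r
p=np.array(r.get_state()["tool_pos"]); print(np.hypot(p[0]-.5503,p[2]+.009-.078), np.arctan2(p[2]+.009-.078,.5503-p[0])-.367)
E
```

```text
clock: 19.37
tool_pos: [0.5287, 0.2368, 0.1541]
eef_rot: [0.715, 0.689, -0.087, -0.083]
contact_force: [-0.9, -3.5, 0.5]
opening: 0.089
finger_force: 30.0
0.0878055878378977 0.9551300856567393
```

```bash
python3 -m jog '[{"wx":0,"wy":0.04,"wz":0,"dx":0.029,"dy":0,"dz":0.009,"hand":1},{"wx":0,"wy":0.04,"wz":0,"dx":0.03,"dy":0,"dz":0.006,"hand":1},{"wx":0,"wy":0.04,"wz":0,"dx":0.03,"dy":0,"dz":0.004,"hand":1},{"wx":0,"wy":0.04,"wz":0,"dx":0.03,"dy":0,"dz":0.001,"hand":1},{"wx":0,"wy":0,"wz":0,"dx":0,"dy":0,"dz":0,"hand":1}]'
python3 - <<'E'
import numpy as np
from plant import r
s=r.get_state();p=np.array(s["tool_pos"])+.009*np.array([.5,0,.85]); print(np.hypot(p[0]-.5503,p[2]-.078), np.arctan2(p[2]-.078,.5503-p[0])-.367,s["q"])
E
```

```text
clock: 19.78
tool_pos: [0.5565, 0.2358, 0.1558]
eef_rot: [0.692, 0.666, -0.202, -0.192]
contact_force: [-5.8, -5.9, -10.5]
opening: 0.09
finger_force: 30.0
0.08616365603433965 1.328407531494103 [-0.46623152  1.05513762  0.22935904  1.15575874 -0.35259577  1.51235249
 -0.20901717]
```

```bash
python3 -m jog '[{"wx":0,"wy":0,"wz":0,"dx":0,"dy":0,"dz":0,"hand":0.83},{"wx":0,"wy":0,"wz":0,"dx":0,"dy":0,"dz":0,"hand":0.83},{"wx":0,"wy":0,"wz":0,"dx":0,"dy":0,"dz":0,"hand":0.83}]' 
python3 -m jog '[{"wx":0,"wy":0,"wz":0,"dx":0.016,"dy":0,"dz":0.026,"hand":0.83},{"wx":0,"wy":0,"wz":0,"dx":0.032,"dy":0,"dz":0.051,"hand":0.83},{"wx":0,"wy":0,"wz":0,"dx":0.032,"dy":0,"dz":0.051,"hand":0.83},{"wx":0,"wy":0,"wz":0,"dx":0.032,"dy":0,"dz":0.051,"hand":0.83},{"wx":0,"wy":0,"wz":0,"dx":0.02,"dy":0,"dz":0.08,"hand":0.83}]' 
python3 -m jog '[{"wx":0,"wy":0,"wz":0,"dx":0,"dy":0,"dz":0.1,"hand":0.83},{"wx":0,"wy":0,"wz":0,"dx":0,"dy":0,"dz":0.1,"hand":0.83},{"wx":0,"wy":0,"wz":0,"dx":0,"dy":0,"dz":0.1,"hand":0.83},{"wx":0,"wy":0,"wz":0,"dx":0,"dy":0,"dz":0,"hand":0.83},{"wx":0,"wy":0,"wz":0,"dx":0,"dy":0,"dz":0,"hand":0.83}]'
python3 - <<'E'
from h import *
from plant import r
a=r.snapshot("scene")[150:300,180:380,::-1];t=r.snapshot("top")[180:330,180:380,::-1]
f=lambda x:cv2.resize(x,(400,300),interpolation=cv2.INTER_CUBIC)
cv2.imwrite("pics/end.png",np.hstack([f(a),f(t)]))
E
```

```text
clock: 20.03
tool_pos: [0.5565, 0.24, 0.1605]
eef_rot: [0.691, 0.669, -0.196, -0.191]
contact_force: [0.3, 0.4, 0.0]
opening: 0.17
finger_force: 0.0
clock: 20.45
tool_pos: [0.5892, 0.2391, 0.2248]
eef_rot: [0.691, 0.668, -0.198, -0.192]
contact_force: [0.5, 0.8, -1.4]
opening: 0.173
finger_force: 0.0
clock: 20.87
tool_pos: [0.5897, 0.2393, 0.3015]
eef_rot: [0.691, 0.669, -0.196, -0.191]
contact_force: [-0.4, 0.1, 0.1]
opening: 0.169
finger_force: 0.0
```

View pics/end.png

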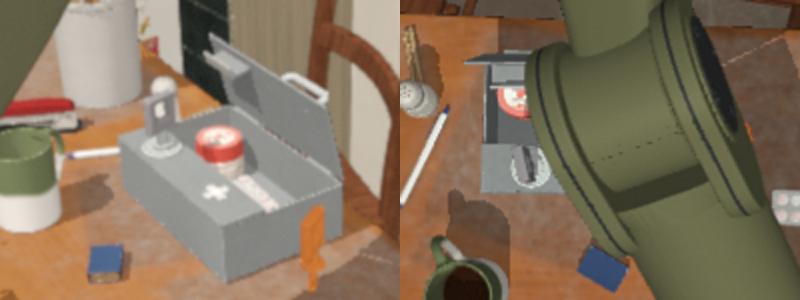

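The lid stands open with its top corner at scene about (285,168), and the key is upright and turned in the lock. I check the lid angle numerically.

Run:
```python
from h import *
from plant import r
S=r.camera_info("scene")
for th in(.9,1.0,1.1,1.2,1.3,1.4):
    P=[[.08-.104*np.cos(th),y,.078+.104*np.sin(th)] for y in(.12,-.12)]
    print(th,proj(S,place([.4703,.279,-.033],P)).round(1).tolist())
print("seen",[180+210/2,150+37/2],[180+341/2,150+180/2],"far right corner seen ~",[180+338/2,150+130/2])
```

```text
0.9 [[269.4, 177.4], [326.3, 216.1]]
1.0 [[272.3, 174.2], [329.6, 212.4]]
1.1 [[275.4, 171.3], [333.0, 209.0]]
1.2 [[278.7, 168.8], [336.7, 206.0]]
1.3 [[282.1, 166.5], [340.5, 203.3]]
1.4 [[285.7, 164.7], [344.3, 201.1]]
seen [285.0, 168.5] [350.5, 240.0] far right corner seen ~ [349.0, 215.0]
```

```bash
python3 -c "
from plant import r
print(r.finish_job())"
```

```text
the job is handed in; nothing more can be done
None
```

The job is handed in, with no verdict returned: the flat key was pushed home and turned clockwise to its stop, left turned in the lock, and the lid stands open at about 1.3 rad; I did not check the other key's position at the end.

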